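# Switch off the hotplate and hand the hot pan over, handle first

## Task

The chestnuts in the small frying pan are done: first switch the hotplate off by turning its knob until the white pointer stands at the zero mark, then lift the pan off by its handle, gripping the half of the handle next to the pan, and hold it out to the colleague across the counter: level, centred over the cork trivet with its base about 15 cm above the counter, and the handle pointing straight out over the far edge of the counter so that she can take its free end. Finish while still holding the pan there, quite still; the chestnuts stay in the pan, the knob stays at zero and everything else on the counter is left where it stands.

Things in the scene. Friction and masses are not known exactly. Their poses are not given: they have to be found in the camera images.
- hob: White single hotplate, fixed, 300 mm deep (x) by 240 mm wide (y), casing top 65 mm above the counter. Origin: centre of its underside. Its +x points from the knob (front, robot side) to the cooking plate (back). Vertical knob axis at x = -105 mm, y = 0. Cooking plate: dark iron disc 155 mm across centred at x = 55 mm, y = 0, its top 73 mm above the counter.
- knob (a joint): Angle in rad of the hotplate knob's pointer clockwise (from above) from the zero mark, the round spot on the casing on the hob's +x side of the knob; 0 = off. Pointer direction = hob yaw minus this value. Starts at 0.7 to 2.3: turn anticlockwise. No stop or click at zero: it turns past it (3 rad either way) and stays where it is left; turning takes 0.04 N m.
- knob_grip (a point): On the knob's axis, 83 mm above the counter. The black knob: a round skirt 46 mm across whose top is 71 mm above the counter, and on it a straight bar grip 44 mm long, 12 mm wide, top 93 mm above the counter. A white line on the bar runs from the axis to its pointer end. The point's x axis points along the bar to the pointer end.
- pan: Small aluminium frying pan, loose on the cooking plate, about 0.25 kg. Origin: centre of its underside; z up. Dish 100 mm across at the base, 130 mm at the rim, 36 mm high, inner floor 4 mm above the origin. Straight level black handle along +x, 81 to 235 mm from the origin, 18 mm wide (y), 16 mm thick, centre line 42 mm above the origin.
- pan_grip (a point): Point on the pan handle's centre line, 115 mm from the pan's origin along its +x, 42 mm above the pan's underside: a good place to grip, leaving the outer half of the handle free.
- pan_handle_end (a point): Outer end of the pan's handle, on its centre line, 226 mm from the pan's origin along its +x.
- trivet: Round cork trivet, 170 mm across, 10 mm thick, lying fixed on the counter in front of the colleague's place. Origin: centre of its underside. Its x axis always points straight out over the counter's far edge (world +x, away from the robot).
- chestnut0: Brown chestnut, 29 mm across, 20 mm high, loose in the pan. Origin: centre of its underside.
- chestnut1: A second chestnut like it, loose in the pan.
- chestnut2: A third chestnut like it, loose in the pan.
- moka: Eight-sided aluminium coffee pot, 92 mm across, 175 mm high with knob, black handle; to be left alone. Origin: centre of its underside.
- jar: Clip-top glass jar, 92 mm across, 126 mm high; to be left alone. Origin: centre of its underside.
- mug: White mug, 80 mm across, 92 mm high, handle at its +y; to be left alone. Origin: centre of its underside.
- mill: Dark wooden pepper mill, 54 mm across, 155 mm high; to be left alone. Origin: centre of its underside.
- spatula: Wooden spatula, 250 mm long, lying flat; to be left alone. Origin: under its middle.
- tin: Tin, 68 mm across, 100 mm high; to be left alone. Origin: centre of its underside.
- board: Rectangular wooden cutting board, 200 by 150 by 16 mm, lying flat beside the trivet (which of the two lies nearer the hotplate changes); to be left alone. Origin: centre of its underside.

How it is judged:
By the outcome, as a careful person would: the job done as asked, in the order asked, and still so for the second after the job is handed in, while the arm keeps its last pose, push and grip.
It also fails if it takes over 72 s, if anything falls off the work surface, if the arm or the gripper's body presses on something with over 40 N, if the wrist force passes 120 N, or if a joint passes its speed limit or range.

## Robot

A 6-joint arm with a two-finger parallel gripper is mounted at the origin on the work surface. World frame = base frame: x ahead of the robot, y to its left, z up, the work surface at z = 0. Lengths are in m, angles in rad, forces in N, time in s.
With the tool pointing down it reaches from about 0.35 to 0.975 m from the base axis. Payload 4.9 kg.
Tool frame: the origin (TCP) lies midway between the tips of the shut fingers; the grasp point (between the pads) lies ctrl.grip_depth behind it (ctrl.grip_depth is the distance from the TCP to the grasp point, in m); y points along the fingers, z is the direction in which the jaws open and shut, and the axes are right-handed (so a half turn about y gives the same grasp; the last joint's range is limited). The gripper opens to 85 mm and grips with 20 to 120 N. Pads are 22 mm wide; open, the fingers measure 114 mm over their backs; the gripper's body (76 mm by 85 mm) begins 54 mm behind the grasp point. The pads swing forward as they close: fully open they stand 13 mm farther back than shut.
Start: joints at [1.092, 0.053, 1.613, -0, 1.476, -0.119], TCP at [0.22, 0.585, 0.231] pointing down, gripper open.
Joint ranges: [-3.01, 3.01], [-1.01, 2.22], [0.06, 2.58], [-1.02, 4.17], [0.09, 2.62], [-3.14, 3.14]. Speed limits (rad/s): [2.57, 2.57, 3.14, 3.14, 3.14, 3.14].

## Interface

Orientations are given as a rotation vector (axis times angle).
In Python, from station import ctrl gives the robot as it stands.
- The arm moves only by the tool jog_arm, never from a script. Its argument "moves" is a list of rows, each a list of 6 numbers: the shift along the tool's x, y, z in mm, then the turn, a rotation vector about the tool's x, y, z in rad. In form: [[x, y, z, wx, wy, wz], ...]. A call has 1 to 12 rows; each row shifts and turns the commanded pose from where the row before left it, along the tool's axes as they then stand; what a row does not reach is not made up. A row lasts 1/10 s, in which the tool goes at most 50 mm and 8.59 degrees, less where a joint would pass 70% of its speed; a pose out of reach is approached as far as the arm can. A call is refused whole if a number of a shift passes 50 or a number of a turn 0.15, either way. A call with a gripper value outside its range is refused whole. "grip" is the finger opening in mm, from 0 to 85.4, set as the call begins (left out, the last holds). The fingers move at their own pace and stop on an object; "grip_force" is the grip in N (left out, the last holds). Time passes only in rows, so rows that do not move let the fingers close. It gives the time, the measured TCP pose, the force and the opening at its end, in the units of the state.
- ctrl.get_obs(): the state, without advancing time (a new reading comes with each control period).
- ctrl.get_image(name): name is "scene" or "top"; returns the picture (384x512x3 uint8, red, green, blue); there is no depth.
- ctrl.camera_params(name): a dict with "fx", "fy", "cx", "cy" (pixels), "D" ([k1, k2, p1, p2, k3] as OpenCV has them; the pictures are not rectified), "pose" (4x4, takes a point from camera to world coordinates). Camera axes: x right, y up, looking along -z (the intrinsics and any distortion apply to the point x, -y, -z); pixel columns grow to the right and rows downward; lengths in m; the calibration is good to about 2 mm. A picture is of the moment at which its call begins. camera_params takes no time and is no camera call.
- ctrl.finish_job(): hands the job in, once; it reports no verdict.
The state is a dict: "t": time; "q": joint angles; "dq": joint speeds; "effort": joint torques, N m; "tool_pos": TCP position; "tool_rot": TCP orientation; "contact_force": force on the tool from outside, world axes, zero at the start; "wrist_torque": the same for the moment, N m; "opening": finger opening in m.
Only numpy, scipy, OpenCV 4.12 (cv2) and the standard library are available. Lean on these libraries where they do the work, as an engineer would, in place of code of your own. Each camera call takes 0.05 s, during which the arm holds its last target. There are 200 camera calls.

## Working session

There is one attempt and no reset: what is moved stays moved. The work goes in short steps, Python scripts to look and compute and a tool call to move; the robot and the scene stay as the last step left them, time stands still between calls to the robot, and variables do not carry over. Pictures are saved under pics/ and viewed, about 8 in all and at most 12, crops included, and the job is handed in when it is done.

Besides the shell and the picture viewer there is one more tool, called after "Call:" as name(argument=value, ...), one argument or row to a line, values as JSON. jog_arm: Moves the arm, as the interface text tells. Its arguments: {"type":"object","properties":{"moves":{"type":"array","items":{"type":"array","items":{"type":"number"}}},"grip":{"type":"number"},"grip_force":{"type":"number"}},"required":["moves"]}

```bash
ls; mkdir -p pics
python3 - <<'E'
from station import ctrl
import cv2,numpy as np
np.set_printoptions(precision=4,suppress=True)
for n in("scene","top"):
    cv2.imwrite(f"pics/{n}0.png",ctrl.get_image(n)[:,:,::-1]); print(n,ctrl.camera_params(n))
print(ctrl.get_obs(),ctrl.grip_depth)
a=[cv2.imread(f"pics/{n}0.png") for n in("scene","top")]
E
```

```text
pics
scene {'fx': 377.9087865919954, 'fy': 377.9087865919954, 'cx': 264.9865205035899, 'cy': 191.73344207525557, 'D': array([-0.0165,  0.    ,  0.    ,  0.    ,  0.    ]), 'pose': array([[-0.2602, -0.5322,  0.8056,  1.5868],
       [ 0.9656, -0.1452,  0.2159,  0.307 ],
       [ 0.0021,  0.8341,  0.5517,  0.7717],
       [ 0.    ,  0.    ,  0.    ,  1.    ]])}
top {'fx': 367.66290979653303, 'fy': 367.66290979653303, 'cx': 255.87158325516782, 'cy': 193.03361774060585, 'D': array([-0.0272,  0.    ,  0.    ,  0.    ,  0.    ]), 'pose': array([[ 0.0261,  0.985 , -0.1705,  0.4148],
       [-0.9997,  0.0265, -0.0003,  0.0604],
       [ 0.0043,  0.1705,  0.9854,  1.2005],
       [ 0.    ,  0.    ,  0.    ,  1.    ]])}
{'t': 0.1, 'q': array([ 1.092 ,  0.0533,  1.6142,  0.    ,  1.476 , -0.119 ]), 'dq': array([-0.0009, -0.002 , -0.0049, -0.0007,  0.    ,  0.0007]), 'effort': array([ -0.0004, -39.4907, -37.136 ,  -0.0002,   0.004 ,   0.    ]), 'tool_pos': array([0.2198, 0.5845, 0.2302]), 'tool_rot': array([-1.5541,  0.2829, -0.2819]), 'contact_force': array([ 0.5169, -0.0981,  0.6817]), 'wrist_torque': array([-0.0308, -0.015 , -0.0093]), 'opening': 0.08534223205486208} 0.0187
```

View pics/scene0.png

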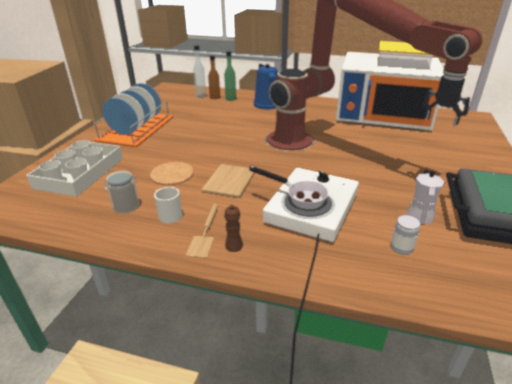

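View pics/top0.png

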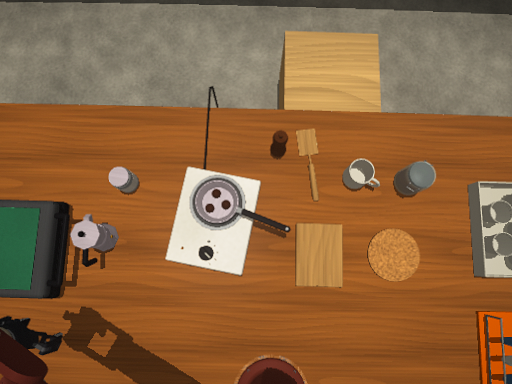

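The scene view shows the hob at about (312,205) with the knob at (323,176), and the trivet at (172,173). The top view shows the pan at (218,202) with its handle end at (287,229), the knob at (206,253) and the trivet at (394,254). Next I'll zoom in and cast rays.

```bash
cat > h.py <<'E'
import cv2,numpy as np
np.set_printoptions(precision=4,suppress=True)
from station import ctrl
def ray(n,uv):
    c=ctrl.camera_params(n);K=np.array([[c['fx'],0,c['cx']],[0,c['fy'],c['cy']],[0,0,1]])
    p=cv2.undistortPoints(np.array(uv,float).reshape(-1,1,2),K,c['D']).reshape(-1,2)
    d=np.c_[p[:,0],-p[:,1],-np.ones(len(p))]@c['pose'][:3,:3].T
    return c['pose'][:3,3],d/np.linalg.norm(d,axis=1)[:,None]
def plane(n,uv,z):
    o,d=ray(n,uv); return o+d*((z-o[2])/d[:,2])[:,None]
def tri(uvs,uvt):
    A=np.zeros((3,3));b=np.zeros(3);L=[]
    for n,uv in(("scene",uvs),("top",uvt)):
        o,d=ray(n,[uv]);M=np.eye(3)-np.outer(d[0],d[0]);A+=M;b+=M@o;L.append((M,o))
    x=np.linalg.solve(A,b);return x,[np.linalg.norm(M@(x-o)) for M,o in L]
def proj(n,P):
    c=ctrl.camera_params(n);K=np.array([[c['fx'],0,c['cx']],[0,c['fy'],c['cy']],[0,0,1]])
    q=(np.atleast_2d(P)-c['pose'][:3,3])@c['pose'][:3,:3]
    q=q*[1,-1,-1];return cv2.projectPoints(q,np.zeros(3),np.zeros(3),K,c['D'])[0].reshape(-1,2)
E
python3 - <<'E'
from h import *
t=cv2.imread("pics/top0.png");s=cv2.imread("pics/scene0.png")
def crop(im,x,y,w,h,f): return cv2.resize(im[y:y+h,x:x+w],None,fx=f,fy=f,interpolation=cv2.INTER_CUBIC)
a=crop(t,160,160,140,120,5.7)  
b=crop(s,240,155,130,90,6)
cv2.imwrite("pics/c1.png",crop(t,160,160,133,118,5)); cv2.imwrite("pics/c2.png",b)
# masks
hs=cv2.cvtColor(t,cv2.COLOR_BGR2HSV)
for n,im,box in(("top",t,(160,160,110,120)),("scene",s,(255,160,110,85))):
    h=cv2.cvtColor(im,cv2.COLOR_BGR2HSV);m=((h[...,1]<45)&(h[...,2]>185)).astype(np.uint8)
    k=np.zeros_like(m);x,y,w,hh=box;k[y:y+hh,x:x+w]=m[y:y+hh,x:x+w]
    cs=max(cv2.findContours(k,cv2.RETR_EXTERNAL,cv2.CHAIN_APPROX_NONE)[0],key=cv2.contourArea)
    hull=cv2.convexHull(cs);ap=cv2.approxPolyDP(hull,4,True).reshape(-1,2)
    print(n,"hob poly px",ap.tolist());print(plane(n,ap,.065))
# trivet
for n,im,c in(("top",t,(394,254)),("scene",s,(172,173))):
    h=cv2.cvtColor(im,cv2.COLOR_BGR2LAB).astype(int)
    patch=im[c[1]-3:c[1]+4,c[0]-3:c[0]+4].reshape(-1,3).mean(0)
    m=(np.abs(im.astype(int)-patch).max(-1)<42).astype(np.uint8)
    m=cv2.morphologyEx(cv2.morphologyEx(m,cv2.MORPH_CLOSE,np.ones((5,5))),cv2.MORPH_OPEN,np.ones((5,5)))
    _,l=cv2.connectedComponents(m);q=(l==l[c[1],c[0]]).astype(np.uint8)
    ct=max(cv2.findContours(q,cv2.RETR_EXTERNAL,cv2.CHAIN_APPROX_NONE)[0],key=cv2.contourArea)
    P=plane(n,ct.reshape(-1,2),.010)[:,:2].astype(np.float32)
    print(n,"trivet",cv2.fitEllipse(P))
E
```

```text
top hob poly px [[189, 167], [259, 181], [240, 274], [166, 258]]
[[0.6894 0.2751 0.065 ]
 [0.65   0.0519 0.065 ]
 [0.3617 0.1022 0.065 ]
 [0.4032 0.3291 0.065 ]]
scene hob poly px [[264, 208], [296, 168], [357, 182], [334, 230]]
[[0.6462 0.0517 0.065 ]
 [0.3685 0.1005 0.065 ]
 [0.409  0.3279 0.065 ]
 [0.6984 0.2795 0.065 ]]
top trivet ((0.4294753968715668, -0.07514429837465286), (0.5316212177276611, 1.1842529773712158), 7.152132034301758)
scene trivet ((0.4275485575199127, 0.03389692306518555), (0.49861955642700195, 1.3095169067382812), 176.53306579589844)
```

View pics/c1.png

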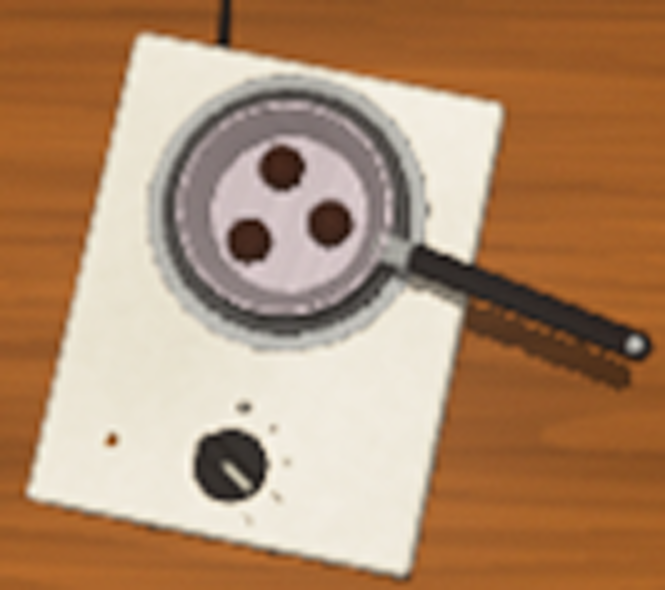

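View pics/c2.png

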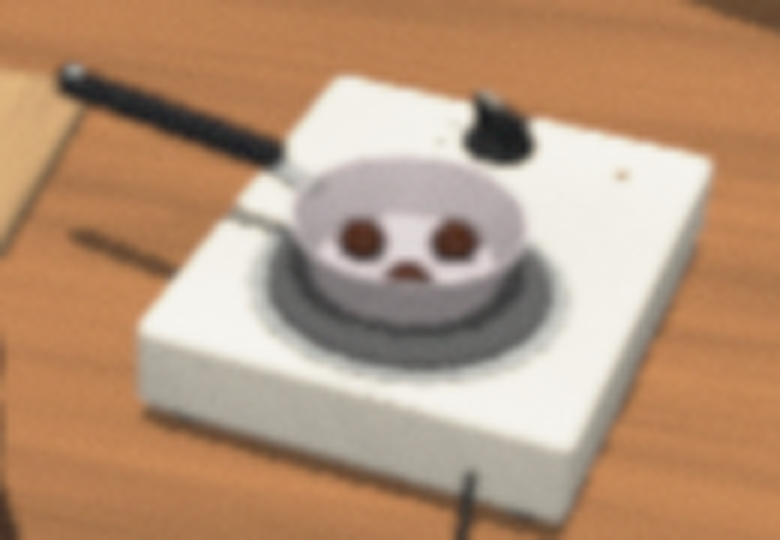

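The crops show the pointer aimed lower right in the top view, line (222,461) to (250,487). That puts it around yaw −2.3, or a knob angle of about 2.1. The hob agrees in both views: centre about (0.528, 0.190), yaw about −0.18. Next: the knob, handle, pan and trivet in 3D.

Run:
```python
from h import *
from scipy.spatial.transform import Rotation as R
t=cv2.imread("pics/top0.png");s=cv2.imread("pics/scene0.png")
T=lambda u,v:(160+u/5-.4,160+v/5-.4); S=lambda u,v:(240+u/6-.4,155+v/6-.4)
print("handle end",tri(S(72,73),T(635,345)))
print("handle root",tri(S(280,153),T(414,258)))
print("rim centre",tri(S(410,215),T(284,206)))
print("pointer end",tri(S(484,98),T(250,487)))
print("pointer line z.093",plane("top",[T(223,462),T(250,487)],.093))
print("zero spot",plane("top",[T(244,407)],.065),plane("scene",[S(443,141)],.065))
# dark knob blob in top
h=cv2.cvtColor(t,cv2.COLOR_BGR2HSV);m=(h[235:270,190:222,2]<110)
ys,xs=np.nonzero(m);print("knob blob",xs.mean()+190,ys.mean()+235,len(xs),plane("top",[(xs.mean()+190,ys.mean()+235)],.078))
# trivet by GrabCut in a box
for n,im,r in(("top",t,(360,222,68,66)),("scene",s,(142,155,60,36))):
    x,y,w,hh=r;big=im.copy();mk=np.zeros(im.shape[:2],np.uint8)
    cv2.grabCut(big,mk,r,np.zeros((1,65)),np.zeros((1,65)),6,cv2.GC_INIT_WITH_RECT)
    q=((mk&1)>0).astype(np.uint8);q=cv2.morphologyEx(q,cv2.MORPH_OPEN,np.ones((3,3)))
    ct=max(cv2.findContours(q,cv2.RETR_EXTERNAL,cv2.CHAIN_APPROX_NONE)[0],key=cv2.contourArea)
    print(n,"box",cv2.boundingRect(ct));P=plane(n,ct.reshape(-1,2),.010)[:,:2];mn=P.mean(0)
    e=cv2.fitEllipse(((P-mn)*1000).astype(np.float32));print(n,"trivet",mn+np.array(e[0])/1000,e[1])
o=ctrl.get_obs();print(R.from_rotvec(o['tool_rot']).as_matrix())
```

```text
handle end (array([ 0.4982, -0.0325,  0.1216]), [np.float64(0.00045828201894856116), np.float64(0.0004582820189485189)])
handle root (array([0.5463, 0.0998, 0.1176]), [np.float64(0.0006592086972681006), np.float64(0.0006592086972681566)])
rim centre (array([0.5767, 0.1783, 0.1098]), [np.float64(9.821239198255484e-05), np.float64(9.821239198250392e-05)])
pointer end (array([0.4098, 0.1945, 0.09  ]), [np.float64(0.0010959947377132764), np.float64(0.0010959947377133614)])
pointer line z.093 [[0.4242 0.2098 0.093 ]
 [0.41   0.193  0.093 ]]
zero spot [[0.4582 0.2023 0.065 ]] [[0.4234 0.175  0.065 ]]
knob blob 205.30405405405406 252.43243243243242 148 [[0.4232 0.2084 0.078 ]]
top box (368, 229, 52, 52)
top trivet [ 0.4333 -0.3867] (164.1325225830078, 164.7965545654297)
scene box (150, 162, 43, 21)
scene trivet [ 0.4327 -0.3873] (162.51402282714844, 165.0153350830078)
[[ 0.936  -0.0009  0.3521]
 [-0.3521 -0.0017  0.936 ]
 [-0.0002 -1.     -0.0019]]
```

Everything agrees with the text:
- Handle end to pan origin is 225 mm, and the handle top is at 0.121.
- The rim is at 0.110.
- The trivet is at (0.433, −0.387) in both views.
- The knob is at (0.424, 0.209).
- The bar's yaw is about −2.30.

I'll go above the knob first.

Call:
jog_arm(
  moves=[
    [32.3, 0, -27.9, 0, 0, 0],
    [32.3, 0, -27.9, 0, 0, 0],
    [32.3, 0, -27.9, 0, 0, 0],
    [32.3, 0, -27.9, 0, 0, 0],
    [32.3, 0, -27.9, 0, 0, 0],
    [32.3, 0, -27.9, 0, 0, 0],
    [32.3, 0, -27.9, 0, 0, 0],
    [32.3, 0, -27.9, 0, 0, 0],
    [32.3, 0, -27.9, 0, 0, 0],
    [32.3, 0, -27.9, 0, 0, 0],
    [0, 0, 0, 0, 0, 0],
  ],
  grip=50,
)

```text
t: 1.2
tool_pos: [0.4256, 0.2065, 0.2309]
tool_rot: [-1.553, 0.287, -0.288]
contact_force: [-0.1, 0.1, 0.4]
opening: 0.0499
```

Call:
jog_arm(
  moves=[
    [0, 0, 0, 0, 0.149, 0],
    [0, 0, 0, 0, 0.149, 0],
    [0, 0, 0, 0, 0.149, 0],
    [0, 0, 0, 0, 0.149, 0],
    [0, 0, 0, 0, 0.149, 0],
    [0, 0, 0, 0, 0.149, 0],
    [0, 0, 0, 0, 0.149, 0],
    [0, 5, 0, 0, 0.149, 0],
    [0, 5, 0, 0, 0.149, 0],
    [0, 5, 0, 0, 0.149, 0],
    [0, 5, 0, 0, 0.149, 0],
    [0, 5, 0, 0, 0.149, 0],
  ],
)

```text
t: 2.4
tool_pos: [0.4234, 0.2108, 0.2056]
tool_rot: [-0.876, 1.625, -1.624]
contact_force: [0.9, 0.6, -0.1]
opening: 0.0499
```

Call:
jog_arm(
  moves=[
    [0, 10, 0, 0, 0.149, 0],
    [0, 10, 0, 0, 0, 0],
    [0, 10, 0, 0, 0, 0],
    [0, 10, 0, 0, 0, 0],
    [0, 0, 0, 0, 0, 0],
    [0, 0, 0, 0, 0, 0],
  ],
)

```text
t: 3.0
tool_pos: [0.424, 0.2101, 0.166]
tool_rot: [-0.775, 1.72, -1.72]
contact_force: [0.2, 0.3, -0.7]
opening: 0.0499
```

```bash
cat >> h.py <<'E'
from scipy.spatial.transform import Rotation as R
def tool(goal=None,psi=None):
    o=ctrl.get_obs();M=R.from_rotvec(o['tool_rot']).as_matrix();p=o['tool_pos'];y=np.arctan2(M[1,2],M[0,2])
    print("t",o['t'],"tcp",p,"psi",y,"down",M[:,1],"open",o['opening'],"F",o['contact_force'],"q",o['q'])
    if goal is not None: print("tool shift mm",M.T@(np.array(goal)-p)*1000)
    if psi is not None: print("wy",y-psi)
E
python3 - <<'E'
from h import *
tool((.424,.2088,.074),-.73)
i=ctrl.get_image("top");cv2.imwrite("pics/k1.png",cv2.resize(i[160:300,140:310,::-1],None,fx=4,fy=4,interpolation=cv2.INTER_CUBIC))
E
```

```text
t 3.0 tcp [0.424  0.2101 0.166 ] psi -0.7252701023087502 down [-0.0006 -0.0002 -1.    ] open 0.04985576219863687 F [ 0.1661  0.3197 -0.7063] q [ 0.3026 -0.2744  2.0245 -0.      1.3922  1.0279]
tool shift mm [ 0.9051 92.004   0.9159]
wy 0.0047298976912497626
```

Call:
jog_arm(
  moves=[
    [0.9, 15, 0.9, 0, 0, 0],
    [0, 15, 0, 0, 0, 0],
    [0, 15, 0, 0, 0, 0],
    [0, 15, 0, 0, 0, 0],
    [0, 10, 0, 0, 0, 0],
    [0, 10, 0, 0, 0, 0],
    [0, 6, 0, 0, 0, 0],
    [0, 5, 0, 0, 0, 0],
    [0, 0, 0, 0, 0, 0],
    [0, 0, 0, 0, 0, 0],
  ],
)

```text
t: 4.05
tool_pos: [0.4246, 0.209, 0.0757]
tool_rot: [-0.773, 1.72, -1.721]
contact_force: [-0.2, -0.7, 0.3]
opening: 0.0498
```

Call:
jog_arm(
  moves=[
    [0, 0, 0, 0, 0, 0],
    [0, 0, 0, 0, 0, 0],
    [0, 0, 0, 0, 0, 0],
    [0, 0, 0, 0, 0, 0],
    [0, 0, 0, 0, 0, 0],
    [0, 0, 0, 0, 0, 0],
    [0, 0, 0, 0, 0, 0],
    [0, 0, 0, 0, 0, 0],
  ],
  grip=0,
  grip_force=25,
)

```text
t: 4.85
tool_pos: [0.4231, 0.2102, 0.076]
tool_rot: [-0.775, 1.725, -1.718]
contact_force: [-5.3, 4.2, 5.7]
opening: 0.0113
```

Run:
```python
from h import *
tool((.424,.2088,.074),1.39); print(ctrl.get_obs()['wrist_torque'])
```

```text
t 4.85 tcp [0.4231 0.2102 0.076 ] psi -0.7262744754125517 down [-0.0029  0.0029 -1.    ] open 0.011301151965971203 F [-5.3491  4.1855  5.6761] q [ 0.3011 -0.1672  2.0953  0.0039  1.2154  1.026 ]
tool shift mm [0.4382 1.985  1.5606]
wy -2.1162744754125518
[ 0.6493  0.9584 -0.055 ]
```

The grip is on the bar, opening 11.3 mm. The lateral force says the bar sits about 1.9 mm towards −z of the tool. I'll shift to relieve that, then turn anticlockwise.

Call:
jog_arm(
  moves=[
    [0, 0, -1.9, 0, 0, 0],
    [0, 0, 0, 0, -0.05, 0],
    [0, 0, 0, 0, -0.1, 0],
    [0, 0, 0, 0, -0.1, 0],
    [0, 0, 0, 0, -0.1, 0],
    [0, 0, 0, 0, -0.1, 0],
    [0, 0, 0, 0, -0.1, 0],
    [0, 0, 0, 0, -0.1, 0],
    [0, 0, 0, 0, -0.1, 0],
    [0, 0, 0, 0, -0.05, 0],
    [0, 0, 0, 0, 0, 0],
  ],
)

```text
t: 5.95
tool_pos: [0.4216, 0.2108, 0.076]
tool_rot: [-1.245, 1.157, -1.151]
contact_force: [-7.0, 2.0, 7.4]
opening: 0.0109
```

Run:
```python
from h import *
tool((.423,.210,.0755),1.39); print(ctrl.get_obs()['wrist_torque'])
```

```text
t 5.95 tcp [0.4216 0.2108 0.076 ] psi 0.07484231112331245 down [-0.0034  0.0012 -1.    ] open 0.010916116870960632 F [-7.0139  2.      7.4014] q [ 0.3042 -0.1692  2.0971  0.0023  1.2166  0.2286]
tool shift mm [0.8626 0.4527 1.3553]
wy -1.3151576888766874
[0.2938 1.1789 0.0487]
```

Call:
jog_arm(
  moves=[
    [0, 0, -2, 0, 0, 0],
    [0, 0, 0, 0, -0.05, 0],
    [0, 0, 0, 0, -0.1, 0],
    [0, 0, 0, 0, -0.1, 0],
    [0, 0, 0, 0, -0.1, 0],
    [0, 0, 0, 0, -0.1, 0],
    [0, 0, 0, 0, -0.1, 0],
    [0, 0, 0, 0, -0.1, 0],
    [0, 0, 0, 0, -0.1, 0],
    [0, 0, 0, 0, -0.1, 0],
    [0, 0, 0, 0, 0, 0],
  ],
)

```text
t: 7.05
tool_pos: [0.42, 0.21, 0.0759]
tool_rot: [-1.512, 0.507, -0.503]
contact_force: [-7.1, -0.0, 7.8]
opening: 0.0113
```

Run:
```python
from h import *
tool((.423,.210,.0755),1.39); print(ctrl.get_obs()['wrist_torque'])
```

```text
t 7.05 tcp [0.42   0.21   0.0759] psi 0.9257534733854282 down [-0.0024 -0.0002 -1.    ] open 0.011305449310179115 F [-7.1327 -0.0019  7.7957] q [ 0.3047 -0.1741  2.1013  0.0005  1.2167 -0.6212]
tool shift mm [2.4122 0.4412 1.8058]
wy -0.46424652661457166
[0.0336 1.0964 0.0556]
```

Call:
jog_arm(
  moves=[
    [0, 0, 0, 0, -0.1, 0],
    [0, 0, 0, 0, -0.1, 0],
    [0, 0, 0, 0, -0.1, 0],
    [0, 0, 0, 0, -0.1, 0],
    [0, 0, 0, 0, -0.064, 0],
    [0, 0, 0, 0, 0, 0],
    [0, 0, 0, 0, 0, 0],
    [0, 0, 0, 0, 0, 0],
  ],
)

```text
t: 7.85
tool_pos: [0.4196, 0.2092, 0.0759]
tool_rot: [-1.569, 0.146, -0.141]
contact_force: [-8.5, -3.5, 10.0]
opening: 0.0109
```

Run:
```python
from h import *
tool((.423,.210,.0755),1.39); print(ctrl.get_obs()['wrist_torque'])
```

```text
t 7.85 tcp [0.4196 0.2092 0.0759] psi 1.3883548973306203 down [-0.0037 -0.0024 -1.    ] open 0.010880044890016066 F [-8.4791 -3.521  10.019 ] q [ 0.3042 -0.1744  2.1016 -0.0013  1.2186 -1.0837]
tool shift mm [3.1843 0.4233 1.4271]
wy -0.0016451026693795612
[-0.5344  1.3065  0.0478]
```

Release, lift, and look.

Call:
jog_arm(
  moves=[
    [0, 0, 0, 0, 0, 0],
    [0, 0, 0, 0, 0, 0],
    [0, 0, 0, 0, 0, 0],
    [0, 0, 0, 0, 0, 0],
    [0, -10, 0, 0, 0, 0],
    [0, -20, 0, 0, 0, 0],
    [0, -30, 0, 0, 0, 0],
    [0, -40, 0, 0, 0, 0],
    [0, -40, 0, 0, 0, 0],
    [0, 0, 0, 0, 0, 0],
  ],
  grip=50,
)

```text
t: 8.85
tool_pos: [0.4243, 0.2111, 0.2235]
tool_rot: [-1.561, 0.134, -0.153]
contact_force: [1.1, 0.7, 0.3]
opening: 0.0499
```

Call:
jog_arm(
  moves=[
    [40, 0, 0, 0, 0, 0],
    [40, 0, 0, 0, 0, 0],
    [40, 0, 0, 0, 0, 0],
    [40, 0, 0, 0, 0, 0],
    [40, 0, 0, 0, 0, 0],
    [0, 0, 0, 0, 0, 0],
    [0, 0, -40, 0, 0, 0],
    [0, 0, -40, 0, 0, 0],
    [0, 0, -40, 0, 0, 0],
    [0, 0, -40, 0, 0, 0],
    [0, 0, 0, 0, 0, 0],
  ],
)

```text
t: 9.95
tool_pos: [0.5871, 0.0129, 0.2154]
tool_rot: [-1.567, 0.147, -0.147]
contact_force: [1.0, 0.2, -0.3]
opening: 0.05
```

Run:
```python
from h import *
tool()
a=ctrl.get_image("top")[:,:,::-1];b=ctrl.get_image("scene")[:,:,::-1]
cv2.imwrite("pics/top2.png",a);cv2.imwrite("pics/scene2.png",b)
f=lambda i,x,y,w,h,k:cv2.resize(i[y:y+h,x:x+w],None,fx=k,fy=k,interpolation=cv2.INTER_CUBIC)
A=f(a,160,160,135,120,4);B=f(a,190,235,33,33,8);C=f(b,300,160,40,30,8)
o=np.zeros((590,800,3),np.uint8);o[:480,:540]=A;o[:264,536:800]=B;o[270:510,480:800]=C
cv2.imwrite("pics/k2.png",o)
```

```text
t 9.95 tcp [0.5871 0.0129 0.2154] psi 1.3834083176755225 down [-0.0004 -0.0013 -1.    ] open 0.05003744404548402 F [ 0.9605  0.2065 -0.2853] q [-0.1041 -0.0259  1.7189 -0.0013  1.4488 -1.4873]
```

View pics/k2.png

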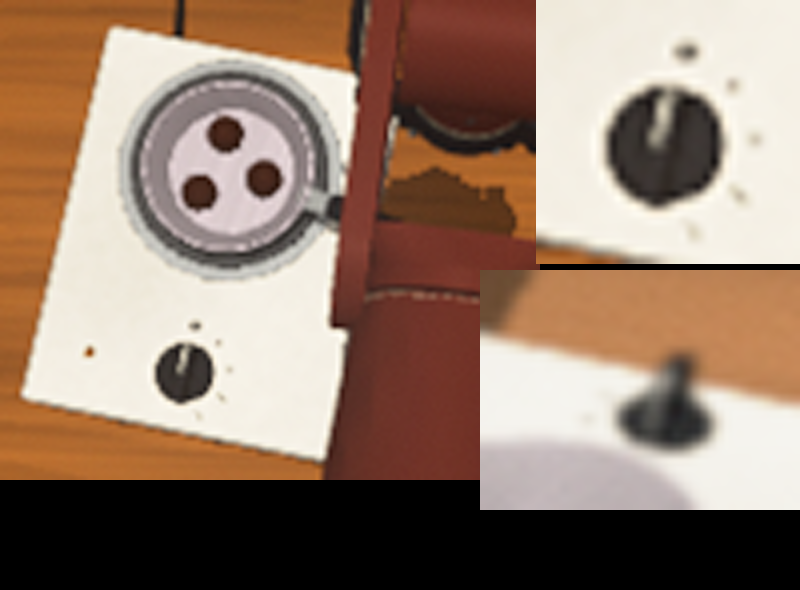

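The knob crop shows the pointer line running from (656,145) to (670,90), so almost at the mark at (685,50). I'll measure that angle with a brightness mask.

Run:
```python
from h import *
for k in range(1):
    a=np.mean([ctrl.get_image("top").astype(float) for _ in range(4)],0).mean(-1)
    x0,y0=198,244;p=a[y0:262,x0:214];print(p.astype(int))
    # interior disc
    yy,xx=np.mgrid[0:p.shape[0],0:p.shape[1]]
    d=np.hypot(xx+x0-205.5,yy+y0-252.6)<5.6
    # spot at casing
    q=a[238:244,205:213];w=np.clip(np.median(q)-q-10,0,None);gy,gx=np.mgrid[238:244,205:213]
    sp=((gx*w).sum()/w.sum(),(gy*w).sum()/w.sum());S=plane("top",[sp],.065)[0]
    w=np.clip(p-65,0,None)*d
    P=plane("top",np.c_[(xx+x0).ravel(),(yy+y0).ravel()],.093)[:,:2];w=w.ravel()
    m=(P*w[:,None]).sum(0)/w.sum();C=((P-m)*w[:,None]).T@(P-m);v=np.linalg.eigh(C)[1][:,1]
    v*=np.sign(v[0]);print("centroid",m,"yaw",np.arctan2(v[1],v[0]),np.linalg.eigh(C)[0])
    ax=np.array([.4237,.2092]);print("spot",S,"yaw from axis",np.arctan2(S[1]-ax[1],S[0]-ax[0]), "line centroid yaw",np.arctan2(*(m-ax)[::-1]))
# hob long edges
    b=a[:,:]
    g=[]
    for r in range(200,250,2):
        row=a[r,160:215];k=np.where(row>190)[0][0]; g.append((160+k-(row[k]-190)/(row[k]-row[k-1]+1e-9),r))
    E=plane("top",g,.065);f=np.polyfit(E[:,0],E[:,1],1);print("left edge yaw",np.arctan(f[0]),np.std(E[:,1]-np.polyval(f,E[:,0])))
    g=[]
    for c in range(170,238,2):
        col=a[250:290,c];k=np.where(col>190)[0][-1]; g.append((c,250+k+(col[k]-190)/(col[k]-col[k+1]+1e-9)))
    E=plane("top",g,.065);f=np.polyfit(E[:,1],E[:,0],1);print("front edge yaw",-np.arctan(f[0]),np.std(E[:,0]-np.polyval(f,E[:,1])))
```

```text
[[235 235 235 236 237 238 241 242 242 242 241 240 238 237 238 239]
 [235 236 237 239 243 229 195 189 199 199 216 239 242 239 239 231]
 [236 237 240 229 200 146  62  72 137 111 111 172 199 233 242 233]
 [237 241 230 160  70  41  39 124 151  94  35  36  73 174 236 243]
 [240 229 160  73  47  47  41 176 162  59  39  46  48  75 195 240]
 [244 196  68  46  52  47  55 177 158  51  38  49  53  47 117 226]
 [231 146  43  51  53  46  68 157 131  42  43  52  56  51  51 215]
 [198  71  48  53  53  46 118 148  98  42  48  55  55  52  44 188]
 [190  48  50  54  52  47 128 127  62  41  50  56  55  54  45 158]
 [190  49  50  53  50  48  79  85  57  40  50  56  55  53  46 158]
 [191  56  49  53  51  49  52  54  47  43  52  55  55  53  42 190]
 [201  78  47  53  52  52  54  55  46  47  54  55  55  51  39 210]
 [235 154  43  50  51  53  54  52  43  49  54  54  52  47 117 224]
 [244 199  70  43  49  53  55  48  42  50  54  52  49  50 190 240]
 [240 234 170  70  42  50  55  47  42  48  49  45  52 164 236 242]
 [238 242 236 172  81  54  47  39  38  42  89 139 190 237 243 240]
 [239 240 243 236 219 166  88  74 125 187 218 229 241 243 240 238]
 [239 240 240 241 244 234 217 213 224 240 243 242 241 240 239 238]]
centroid [0.4305 0.2072] yaw -0.2127336157533623 [0.0025 0.0185]
spot [0.458  0.2024 0.065 ] yaw from axis -0.19563941007926056 line centroid yaw -0.2838813241288725
left edge yaw -0.1708881467847076 0.00032792819287320033
front edge yaw -0.17259398971915166 0.00027054104140663134
```

The pointer's yaw is about −0.21 against the hob's −0.172. The residual is a few hundredths of a rad (about 2°), so the knob is at zero. On to the pan handle at (0.537, 0.0705), tool ψ = −0.356.

Call:
jog_arm(
  moves=[
    [0, 0, 0, 0, 0.145, 0],
    [0, 0, 0, 0, 0.145, 0],
    [0, 0, 0, 0, 0.145, 0],
    [0, 0, 0, 0, 0.145, 0],
    [0, 0, 0, 0, 0.145, 0],
    [0, 0, 0, 0, 0.145, 0],
    [0, 0, 0, 0, 0.145, 0],
    [0, 0, 0, 0, 0.145, 0],
    [0, 0, 0, 0, 0.145, 0],
    [0, 0, 0, 0, 0.145, 0],
    [0, 0, 0, 0, 0.145, 0],
    [0, 0, 0, 0, 0.145, 0],
  ],
)

```text
t: 11.45
tool_pos: [0.5884, 0.0175, 0.2152]
tool_rot: [-1.019, 1.467, -1.466]
contact_force: [-0.1, -0.6, -0.3]
opening: 0.0497
```

Run:
```python
from h import *
tool((.5366,.0705,.096),-.356)
```

```text
t 11.45 tcp [0.5884 0.0175 0.2152] psi -0.35616715528925763 down [-0.0002  0.0002 -1.    ] open 0.04967767915644747 F [-0.0666 -0.6027 -0.2687] q [-0.0967 -0.0224  1.7158  0.0001  1.4484  0.2594]
tool shift mm [-31.6024 119.2327 -67.0339]
wy -0.00016715528925764778
```

Call:
jog_arm(
  moves=[
    [-10.5, 0, -22.3, 0, 0, 0],
    [-10.5, 0, -22.3, 0, 0, 0],
    [-10.6, 0, -22.4, 0, 0, 0],
    [0, 0, 0, 0, 0, 0],
    [0, 20, 0, 0, 0, 0],
    [0, 20, 0, 0, 0, 0],
    [0, 20, 0, 0, 0, 0],
    [0, 0, 0, 0, 0, 0],
    [0, 0, 0, 0, 0, 0],
  ],
)

```text
t: 12.35
tool_pos: [0.5366, 0.0692, 0.1554]
tool_rot: [-1.022, 1.463, -1.463]
contact_force: [-0.2, 0.2, -0.2]
opening: 0.0496
```

Run:
```python
from h import *
tool((.5366,.0705,.096),-.356)
```

```text
t 12.35 tcp [0.5366 0.0692 0.1554] psi -0.3513711884512343 down [-0.0005 -0.0001 -1.    ] open 0.049634361983904515 F [-0.1516  0.249  -0.2282] q [-0.0092 -0.0886  1.8818 -0.0001  1.3489  0.3422]
tool shift mm [-1.2091 59.3568 -0.3822]
wy 0.00462881154876571
```

Call:
jog_arm(
  moves=[
    [0, 15, 0, 0, 0, 0],
    [0, 15, 0, 0, 0, 0],
    [0, 12, 0, 0, 0, 0],
    [0, 10, 0, 0, 0, 0],
    [0, 7, 0, 0, 0, 0],
    [0, 0, 0, 0, 0, 0],
    [0, 0, 0, 0, 0, 0],
  ],
)

```text
t: 13.05
tool_pos: [0.5365, 0.069, 0.0964]
tool_rot: [-1.022, 1.464, -1.464]
contact_force: [0.2, -0.5, 0.5]
opening: 0.0498
```

Call:
jog_arm(
  moves=[
    [0, 0, 0, 0, 0, 0],
    [0, 0, 0, 0, 0, 0],
    [0, 0, 0, 0, 0, 0],
    [0, 0, 0, 0, 0, 0],
    [0, 0, 0, 0, 0, 0],
    [0, 0, 0, 0, 0, 0],
    [0, 0, 0, 0, 0, 0],
    [0, 0, 0, 0, 0, 0],
    [0, 0, 0, 0, 0, 0],
    [0, 0, 0, 0, 0, 0],
  ],
  grip=0,
  grip_force=80,
)

```text
t: 14.05
tool_pos: [0.5367, 0.0689, 0.0967]
tool_rot: [-1.021, 1.463, -1.464]
contact_force: [-1.0, -1.0, 5.5]
opening: 0.0166
```

Run:
```python
from h import *
tool((.5366,.0705,.096),-.356)
```

```text
t 14.05 tcp [0.5367 0.0689 0.0967] psi -0.35204002125262185 down [ 0.0007 -0.0002 -1.    ] open 0.016574142597084986 F [-1.0424 -0.9567  5.4791] q [-0.0098 -0.024   1.9246 -0.0002  1.2404  0.3423]
tool shift mm [-1.4724  0.7352 -0.6295]
wy 0.0039599787473781345
```

Gripped at 16.6 mm. I'll lift gently.

Call:
jog_arm(
  moves=[
    [0, -2, 0, 0, 0, 0],
    [0, -4, 0, 0, 0, 0],
    [0, -7, 0, 0, 0, 0],
    [0, -10, 0, 0, 0, 0],
    [0, -12, 0, 0, 0, 0],
    [0, -14, 0, 0, 0, 0],
    [0, -14, 0, 0, 0, 0],
    [0, -12, 0, 0, 0, 0],
    [0, -8, 0, 0, 0, 0],
    [0, -5, 0, 0, 0, 0],
    [0, -2, 0, 0, 0, 0],
    [0, 0, 0, 0, 0, 0],
  ],
)

```text
t: 15.25
tool_pos: [0.5363, 0.069, 0.1862]
tool_rot: [-1.022, 1.464, -1.464]
contact_force: [0.5, 0.1, -3.7]
opening: 0.0169
```

Run:
```python
from h import *
tool((.548,-.387,.1735),1.571)
a=ctrl.get_image("top")[:,:,::-1];b=ctrl.get_image("scene")[:,:,::-1]
f=lambda i,x,y,w,h,k:cv2.resize(i[y:y+h,x:x+w],None,fx=k,fy=k,interpolation=cv2.INTER_CUBIC)
o=np.zeros((590,800,3),np.uint8);o[:590,:400]=f(a,160,140,120,177,10/3)[:590,:400];o[:360,400:800]=f(b,230,100,160,144,2.5)
cv2.imwrite("pics/l1.png",o)
```

```text
t 15.25 tcp [0.5363 0.069  0.1862] psi -0.3519890251036817 down [-0.0003 -0.     -1.    ] open 0.016894220605474634 F [ 0.5369  0.0849 -3.7391] q [-0.0097 -0.1171  1.855  -0.      1.404   0.3423]
tool shift mm [424.0066  12.6893 168.2468]
wy -1.9229890251036816
```

View pics/l1.png

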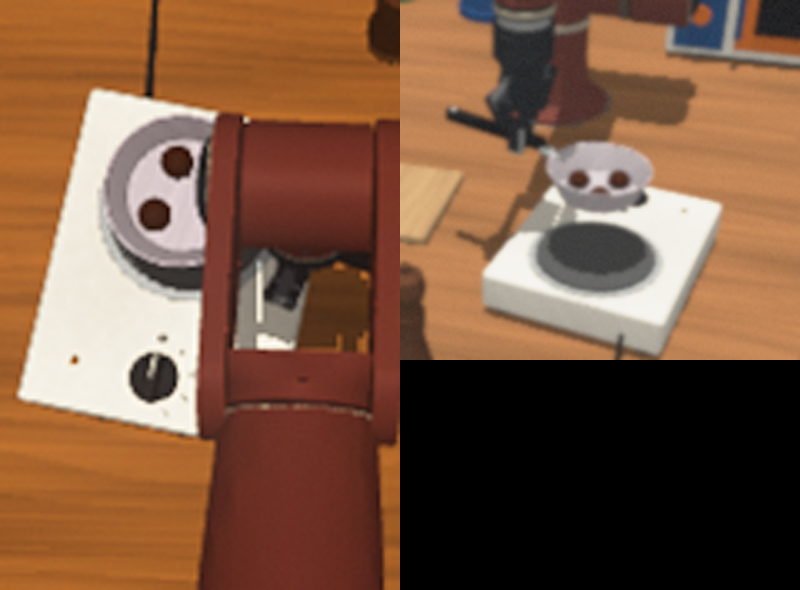

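The picture shows the pan lifted level at (600,175), three chestnuts inside, handle held and hob clear. Now I'll carry it over.

Call:
jog_arm(
  moves=[
    [4.6, 0, 1.8, 0, 0, 0],
    [11.2, 0, 4.4, 0, 0, 0],
    [18.6, 0, 7.4, 0, 0, 0],
    [25.1, 0, 10, 0, 0, 0],
    [27.9, 0, 11.1, 0, 0, 0],
    [27.9, 0, 11.1, 0, 0, 0],
    [27.9, 0, 11.1, 0, 0, 0],
    [27.9, 0, 11.1, 0, 0, 0],
    [27.9, 0, 11.1, 0, 0, 0],
    [27.9, 0, 11.1, 0, 0, 0],
    [27.9, 0, 11.1, 0, 0, 0],
    [27.9, 0, 11.1, 0, 0, 0],
  ],
)

```text
t: 16.55
tool_pos: [0.5439, -0.2373, 0.1861]
tool_rot: [-1.022, 1.464, -1.464]
contact_force: [1.0, 0.5, -3.1]
opening: 0.0167
```

Call:
jog_arm(
  moves=[
    [27.9, 0, 11.1, 0, 0, 0],
    [27.9, 0, 11.1, 0, 0, 0],
    [27.9, 0, 11.1, 0, 0, 0],
    [23.2, 0, 9.2, 0, 0, 0],
    [16.7, 0, 6.6, 0, 0, 0],
    [10.2, 0, 4.1, 0, 0, 0],
    [5.6, 0, 2.2, 0, 0, 0],
    [1.9, 0, 0.7, 0, 0, 0],
    [0, 0, 0, 0, -0.02, 0],
    [0, 0, 0, 0, -0.04, 0],
    [0, 0, 0, 0, -0.06, 0],
    [0, 0, 0, 0, -0.08, 0],
  ],
)

```text
t: 17.75
tool_pos: [0.5487, -0.3859, 0.1864]
tool_rot: [-1.136, 1.317, -1.316]
contact_force: [0.2, -0.1, -3.0]
opening: 0.0169
```

Call:
jog_arm(
  moves=[
    [0, 0, 0, 0, -0.1, 0],
    [0, 0, 0, 0, -0.1, 0],
    [0, 0, 0, 0, -0.1, 0],
    [0, 0, 0, 0, -0.1, 0],
    [0, 0, 0, 0, -0.1, 0],
    [0, 0, 0, 0, -0.1, 0],
    [0, 0, 0, 0, -0.1, 0],
    [0, 0, 0, 0, -0.1, 0],
    [0, 0, 0, 0, -0.1, 0],
    [0, 0, 0, 0, -0.1, 0],
    [0, 0, 0, 0, -0.1, 0],
    [0, 0, 0, 0, -0.1, 0],
  ],
)

```text
t: 18.95
tool_pos: [0.5489, -0.3859, 0.1865]
tool_rot: [-1.532, 0.404, -0.405]
contact_force: [1.0, -0.2, -3.9]
opening: 0.0166
```

Call:
jog_arm(
  moves=[
    [0, 0, 0, 0, -0.1, 0],
    [0, 0, 0, 0, -0.1, 0],
    [0, 0, 0, 0, -0.1, 0],
    [0, 0, 0, 0, -0.08, 0],
    [0, 0, 0, 0, -0.06, 0],
    [0, 0, 0, 0, -0.04, 0],
    [0, 0, 0, 0, -0.02, 0],
    [0, 0, 0, 0, 0, 0],
    [0, 0, 0, 0, 0, 0],
    [0, 0, 0, 0, 0, 0],
  ],
)

```text
t: 19.95
tool_pos: [0.5484, -0.3868, 0.1863]
tool_rot: [-1.571, 0.018, -0.018]
contact_force: [-1.3, -0.8, -2.9]
opening: 0.0168
```

Run:
```python
from h import *
tool((.548,-.387,.1735),1.571)
a=ctrl.get_image("top")[:,:,::-1];b=ctrl.get_image("scene")[:,:,::-1]
cv2.imwrite("pics/top3.png",a);cv2.imwrite("pics/scene3.png",b)
f=lambda i,x,y,w,h,k:cv2.resize(i[y:y+h,x:x+w],None,fx=k,fy=k,interpolation=cv2.INTER_CUBIC)
o=np.zeros((590,800,3),np.uint8);o[:590,:400]=f(a,340,150,100,148,4)[:590,:400];o[:560,400:800]=f(b,110,80,100,140,4)
cv2.imwrite("pics/f1.png",o)
```

```text
t 19.95 tcp [ 0.5484 -0.3868  0.1863] psi 1.5480136395406145 down [ 0.0001  0.0001 -1.    ] open 0.016769583851526892 F [-1.2911 -0.7604 -2.9135] q [-0.7252  0.1886  1.5411  0.0002  1.4119 -2.2732]
tool shift mm [-0.4432 12.8477 -0.1625]
wy -0.022986360459385402
```

View pics/f1.png

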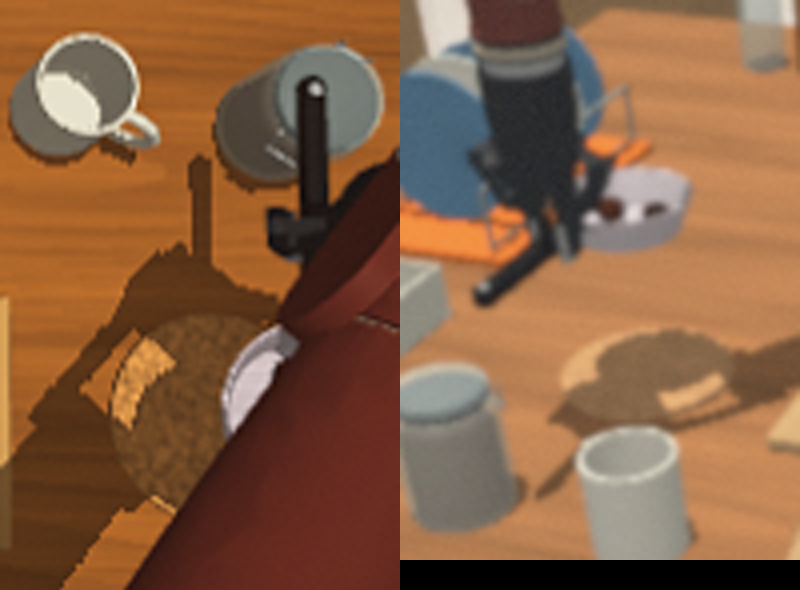

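The picture shows the pan over the trivet, chestnuts inside, and the handle towards +x with its end dot at (312,88). Lower and finish the turn, then check.

Call:
jog_arm(
  moves=[
    [0, 1, 0, 0, -0.005, 0],
    [0, 2, 0, 0, -0.005, 0],
    [0, 3, 0, 0, -0.005, 0],
    [0, 3, 0, 0, -0.005, 0],
    [0, 2, 0, 0, 0, 0],
    [0, 1.5, 0, 0, 0, 0],
    [0, 0, 0, 0, 0, 0],
    [0, 0, 0, 0, 0, 0],
    [0, 0, 0, 0, 0, 0],
  ],
)

```text
t: 20.95
tool_pos: [0.5484, -0.3872, 0.174]
tool_rot: [-1.571, 0.002, -0.002]
contact_force: [-0.9, -0.7, -2.9]
opening: 0.0163
```

Run:
```python
from h import *
tool((.548,-.387,.1737),1.571)
a=np.mean([ctrl.get_image("top").astype(float) for _ in range(4)],0);b=np.mean([ctrl.get_image("scene").astype(float) for _ in range(4)],0)
cv2.imwrite("pics/top4.png",a[:,:,::-1]);cv2.imwrite("pics/scene4.png",b[:,:,::-1])
f=lambda i,x,y,w,h,k:cv2.resize(i[y:y+h,x:x+w,::-1],None,fx=k,fy=k,interpolation=cv2.INTER_CUBIC)
o=np.zeros((600,800,3),np.uint8);o[:400,:320]=f(a,400,160,40,50,8);o[:600,320:800]=f(b,120,110,80,100,6)[:600,:480]
cv2.imwrite("pics/f2.png",o)
```

```text
t 20.95 tcp [ 0.5484 -0.3872  0.174 ] psi 1.5679961246749825 down [ 0.0003 -0.0002 -1.    ] open 0.016332392665359154 F [-0.8566 -0.6952 -2.9312] q [-0.7254  0.1981  1.5513 -0.      1.3919 -2.2934]
tool shift mm [-0.4491  0.3413  0.1508]
wy -0.0030038753250174466[ WARN:0@4.398] global loadsave.cpp:1063 imwrite_ Unsupported depth image for selected encoder is fallbacked to CV_8U.
```

View pics/f2.png

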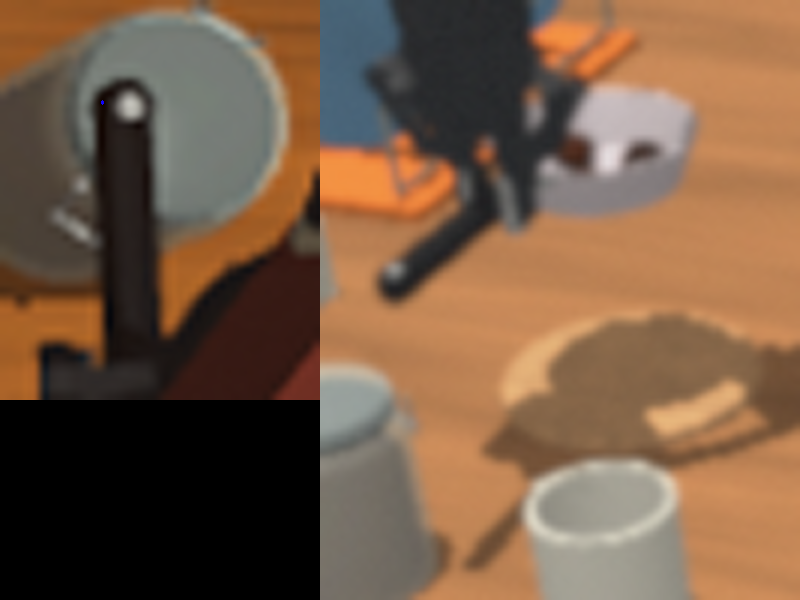

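The handle's dot is at (130,105) in the top crop and (395,270) in the scene crop. I'll cast these to check pose and level.

Run:
```python
from h import *
T=lambda u,v:(400+u/8-.44,160+v/8-.44); S=lambda u,v:(120+(u-320)/6-.42,110+v/6-.42)
print("dot",tri(S(395,270),T(130,105)),"expect",(.433+.226,-.387,.200))
print("handle edges",plane("top",[T(98,120),T(105,345),T(153,150),T(160,325)],.2))
# predicted rim outline in scene for the ideal pose: compare with right edge / lowest points
o=np.array([.433,-.387,.150]);th=np.linspace(0,2*np.pi,72)
r=proj("scene",np.c_[o[0]+.065*np.cos(th),o[1]+.065*np.sin(th),np.full(72,.186)])
k=(r-[120,110]+.42)*6+[320,0];print("ideal rim right",k[k[:,0].argmax()],"top",k[k[:,1].argmin()])
r=proj("scene",np.c_[o[0]+.05*np.cos(th),o[1]+.05*np.sin(th),np.full(72,.150)])
k=(r-[120,110]+.42)*6+[320,0];print("ideal base right",k[k[:,0].argmax()],"bottom",k[k[:,1].argmax()])
```

```text
dot (array([ 0.6573, -0.3856,  0.2015]), [np.float64(0.000536213039714995), np.float64(0.0005362130397149994)]) expect (0.659, -0.387, 0.2)
handle edges [[ 0.6522 -0.3752  0.2   ]
 [ 0.5725 -0.3739  0.2   ]
 [ 0.642  -0.3942  0.2   ]
 [ 0.58   -0.3936  0.2   ]]
ideal rim right [699.9709 118.9635] top [620.03    85.5016]
ideal base right [682.526  173.5802] bottom [584.0152 216.228 ]
```

The pose matches:
- The dot is within 2 mm.
- The rim and base outlines are within about 1 mm of the ideal pose.
- The handle's yaw is about −0.01.

Last check on the knob and neighbours, then hand in.

Run:
```python
from h import *
s0=cv2.imread("pics/scene0.png").astype(int);s4=ctrl.get_image("scene")[:,:,::-1].astype(int);s2=cv2.imread("pics/scene2.png").astype(int)
d=lambda a,b,x,y,w,h:np.abs(a-b)[y:y+h,x:x+w].mean()
for n,bx in dict(jar=(390,215,32,40),moka=(408,168,38,56),mug=(152,198,32,26),mill=(222,204,22,48),spatula=(185,204,34,54)).items(): print(n,d(s0,s4,*bx))
print("knob vs after turning",d(s2,s4,314,168,18,16)); o=ctrl.get_obs();print(o['t'],np.abs(o['dq']).max(),o['opening'])
print(ctrl.finish_job())
```

```text
jar 5.306510416666667
moka 8.5
mug 5.4162660256410255
mill 3.651830808080808
spatula 5.137073347857662
knob vs after turning 2.9270833333333335
21.4 0.0022812363920456016 0.016906842511108862
the job is handed in; nothing more can be done
None
```

I switched the hotplate off, lifted the pan by the inner half of its handle and carried it to the trivet. I handed the job in at 21.4 s with the arm still holding it.

- **Knob:** The pointer stood within about 0.04 rad (2°) of the zero mark. The two readings differed a little: the camera line put it at yaw −0.21, the gripper put the bar at −0.18, and the hob's edges read −0.172. I left it there rather than regrip it.
- **Pan:**
  - The end of the handle measured (0.657, −0.386, 0.2015), within 2 mm of where it should be. The pan is centred on the trivet to about the same, with its base at about 0.15 m.
  - The handle's yaw read about −0.01 rad, so it points straight out over the far edge.
  - The rim and base outlines matched a level pan.
  - All three chestnuts were visible in the pan just after the lift. The final pictures show the same, but the arm hid part of the pan there.
- **Other items:**
  - An image comparison of the jar, mug, mill and spatula gave differences of 4 to 5 grey levels. The moka pot gave 8.5, which I took to be the arm's shadow and did not look into further.
  - I did not compare the tin or the board.
- **Stillness:** Joint speeds were about 0.002 rad/s at hand-in. The gripper was closed on the handle at 80 N.

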